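Turn the warming tray up four clicks and start it

ROBOT

A 7-joint arm with a two-finger parallel gripper is mounted at the origin on a cart in front of the work surface, level with it; the furniture and walls round the work are solid. World frame = base frame: x ahead of the robot, y to its left, z up, the work surface at z = 0. Lengths are in m, angles in rad, forces in N, time in s.
With the tool pointing down it reaches from about 0.4 to 0.85 m from the base axis. Payload 4.5 kg.
Tool frame: the origin (TCP) lies at the very end of the fingers, on their centre line; the grasp point (between the pads) lies behind it (r.grip_depth is the z of the grasp point in the tool frame, in m); z points along the fingers, y is the direction in which the jaws open and shut (so a half turn about z gives the same grasp; the last joint's range is limited). The gripper opens to 88 mm and grips with 3 to 60 N. Pads are 18 mm wide; open, the fingers measure 123 mm over their backs; the gripper's body (75 mm by 187 mm) begins 45 mm behind the grasp point.
Start: joints at [1.255, 0.689, -0.195, 1.565, 0.157, 0.902, -0.215], TCP at [0.214, -0.587, 0.239] pointing down, gripper open.
Joint ranges: [-3.01, 3.01], [-0.46, 2.08], [-1.47, 1.51], [0.13, 2.56], [-1, 4.14], [0.04, 2.09], [-2.66, 2.66]. Speed limits (rad/s): [2.57, 2.57, 3.14, 3.14, 3.14, 3.14, 3.14].

INTERFACE

Orientations are given as a unit quaternion [x, y, z, w].
In Python, from plant import sensors, cams, r gives the robot as it stands. The module is installed in compiled form; this text tells all that it offers.
- The arm moves only by the tool drive_tool, never from a script. Its argument "series" is a list that holds one entry, the list of rows, each a list of 5 numbers: the shift along the world's x, y, z in mm, then the turn about the world's z in rad, then the finger opening in mm, from 0 to 88.1. A call has 1 to 10 rows; each row shifts and turns the commanded pose from where the row before left it; what a row does not reach is not made up. A row lasts 1/10 s, in which the tool goes at most 50 mm and 8.59 degrees, less where a joint would pass 70% of its speed; a pose out of reach is approached as far as the arm can. A call with a gripper value outside its range is refused whole. The fingers move at their own pace and stop on an object; "force" is the grip in N (left out, the last holds). Time passes only in rows, so rows that do not move let the fingers close. It gives the time, the measured TCP pose, the force and the opening at its end, in the units of the state.
- sensors.get_state(): the state, without advancing time (a new reading comes with each control period).
- cams.snapshot(name): name is "side" or "top"; returns the picture (420x560x3 uint8, blue, green, red); there is no depth.
- cams.camera_model(name): a dict with "fx", "fy", "cx", "cy" (pixels), "camera_from_world" (4x4, takes a point from world to camera coordinates). Camera axes: x right, y down, z forward; pixel columns grow to the right and rows downward; lengths in m; the calibration is good to about 2 mm. A picture is of the moment at which its call begins. camera_model takes no time and is no camera call.
- r.finish_job(): hands the job in, once; it reports no verdict.
Trained networks look in the newest picture that a camera, given by its name, has taken for a name from the list of things; names that differ only in an ending like _2 or _b are one class to them, and where a whole thing is asked for, a point or a joint stands for the part that bears it (a point fixed in the world has none). Each returns a list of dicts, best first, with "confidence" (0 to 1); they miss things now and then, are a little off and sometimes report something else, mostly with a low value. They report only what shows in the picture. A call takes as long as a camera call.
- cams.trace(camera, name): "mask" (420x560 bool, what is visible of it) and "at" ([column, row] in pixels, amid what is visible of it).
- cams.mark_of(camera, name): "at" ([column, row] in pixels: a listed point, or the origin of a listed thing).
The state is a dict: "clock": time; "q": joint angles; "qd": joint speeds; "joint_torque": joint torques, N m; "tool_pos": TCP position; "eef_rot": TCP orientation; "contact_force": force on the tool from outside, world axes, zero at the start; "moment": the same for the moment, N m; "opening": opening from 0.0 (shut) to 1.0 (fully open).
Only numpy, scipy, OpenCV 4.12 (cv2) and the standard library are available. Lean on these libraries where they do the work, as an engineer would, in place of code of your own. Each camera call takes 0.05 s, during which the arm holds its last target.

TASK

Turn the warming tray's dial clockwise exactly four clicks from where it stands now, pushing its raised lug with a fingertip and never going a click too far. Then press the green start button all the way down, let it come up again and move clear. Do not pinch the lug, press the button before the dial is set, or disturb the croissants, the teacup or the honey jar.

Things in the scene. Friction and masses are not known exactly. Their poses are not given: they have to be found in the camera images.
- warmer: the warming tray, a low white box 240 (x) x 420 (y) x 50 mm with rounded edges that stands fixed on the worktop. Origin: centre of its underside; z up, +x its rear edge (away from the robot), +y its left. Its top is at 50 mm: on the left a black plate with a plate of croissants (up to 125 mm above the worktop) on it, on the right (-y) a grey control strip 158 mm wide with the dial and, to the right of it, the green button
- dial_axis (a point): a point on the dial's upright turning axis, half-way up its raised lug, 70 mm above the worktop. The dial is a black disc of radius 34 mm whose flat upper face is 60 mm above the worktop. It is at (-30, -105) mm in the frame of the warming tray. Nine dots round it, 42 mm from the axis, mark its nine click stops, the lowest one red
- lug_tip (a point): the point of the dial's lug 30 mm from the axis, on the lug's middle line, half-way up it; the lug points from dial_axis to here. The lug is a white bar with a red line on its outer end, standing on the disc: from 7 to 33 mm from the axis, 12 mm thick, and from 59 to 80 mm above the worktop (20 mm clear above the disc)
- dial (a joint): angle of the dial, rad, growing clockwise as seen from above; 0 is the lowest stop (the red dot, lug pointing 2.62 rad anticlockwise from the tray's +x), then one click stop every 0.5236 rad (30 degrees) up to 4.19. It starts resting in one of the lowest three stops. It resists with up to 0.06 N m (2 N at 30 mm) up to half-way between two stops, then snaps forward by itself into the next stop and stays there
- start_top (a point): centre of the top of the green round start button (radius 11 mm) in its grey housing, at (-30, -180) mm in the frame of the warming tray, 75 mm to the right of the dial's axis, 65 mm above the worktop; it is pressed straight down
- start (a joint): travel of the start button, m: 0 up, 0.005 fully down (4 N); it springs back up. It counts as pressed from 0.0035
- plate: flat white plate, 188 mm across, 12 mm high, fixed on the warming tray; origin at the centre of its underside
- croissant_a: croissant, 76 x 102 x 60 mm, loose on the plate; origin at its underside
- croissant_b: croissant, 76 x 95 x 60 mm, loose on the plate; origin at its underside
- teacup: cream teacup, 91 x 122 x 72 mm, loose on the worktop to the right of the tray; origin at the centre of its underside
- honey_jar: honey jar with a red lid, 58 mm across, 68 mm high, loose on the worktop to the right of the tray; origin at the centre of its underside

How it is judged:
By the outcome, as a careful person would: the job done as asked, in the order asked, and still so for the second after the job is handed in, with the robot touching nothing.
It also fails if it takes over 45 s, if anything falls off the work surface, if the arm or the gripper's body presses on something with over 40 N, if the wrist force passes 120 N, or if a joint passes its speed limit or range.

## Working session

There is one attempt and no reset: what is moved stays moved. The work goes in short steps, Python scripts to look and compute and a tool call to move; the robot and the scene stay as the last step left them, time stands still between calls to the robot, and variables do not carry over. Pictures are saved under pics/ and viewed, and the job is handed in when it is done.

Besides the shell and the picture viewer there is one more tool, called after ">>>" by a JSON object that holds its "name" and its "arguments". drive_tool: Moves the arm, as the interface text tells. Its arguments: {"type":"object","properties":{"series":{"type":"array","items":{"type":"array","items":{"type":"array","items":{"type":"number"}}}},"force":{"type":"number"}},"required":["series"]}

```bash
mkdir -p pics; cat > h.py <<'E'
import numpy as np, cv2
from plant import sensors, cams, r
def ray(cam,px):
    m=cams.camera_model(cam); T=np.array(m["camera_from_world"]); R=T[:3,:3]; t=T[:3,3]
    d=R.T@np.array([(px[0]-m["cx"])/m["fx"],(px[1]-m["cy"])/m["fy"],1]); return -R.T@t,d
def atz(cam,px,z):
    o,d=ray(cam,px); return o+d*(z-o[2])/d[2]
def proj(cam,p):
    m=cams.camera_model(cam); T=np.array(m["camera_from_world"]); c=T[:3,:3]@np.array(p)+T[:3,3]
    return np.array([m["fx"]*c[0]/c[2]+m["cx"],m["fy"]*c[1]/c[2]+m["cy"]])
E
python3 - <<'E'
from h import *
s=sensors.get_state(); print(s, r.grip_depth)
for c in("top","side"):
    cv2.imwrite(f"pics/{c}0.png",cams.snapshot(c))
    print(c,"campos",ray(c,(280,210))[0])
    for n,z in(("dial_axis",.07),("lug_tip",.07),("start_top",.065),("warmer",0),("teacup",0),("honey_jar",0)):
        for d in cams.mark_of(c,n)[:2]: print(c,n,np.round(d["at"],1),round(d["confidence"],2),np.round(atz(c,d["at"],z),4))
E
```

```text
{'clock': 0.0, 'q': array([ 1.25479862,  0.68998616, -0.19448949,  1.56627531,  0.1572971 ,
        0.90252939, -0.21509959]), 'qd': array([-0.00149774, -0.00032134,  0.00023624, -0.00094682, -0.00136565,
        0.00102435, -0.0003469 ]), 'joint_torque': array([ 6.62927941e-04, -5.27572417e+01, -1.26711611e+00, -1.53430349e+01,
       -5.27630048e-02,  6.77433360e-03,  1.59090405e-04]), 'tool_pos': array([ 0.21392513, -0.58660215,  0.23792638]), 'eef_rot': array([ 9.84738899e-01,  1.74035866e-01, -2.28645138e-04, -8.74994096e-04]), 'contact_force': array([-0.63436704,  0.01162853,  0.47778515]), 'moment': array([-0.0198614 , -0.00679286,  0.02311881]), 'opening': 1.0002335324342329} -0.0187
top campos [ 0.38473121 -0.13585768  1.13752057]
top dial_axis [212.2 205.1] 0.73 [0.5108 0.0596 0.07  ]
top dial_axis [197.5 179.7] 0.63 [0.5816 0.1029 0.07  ]
top lug_tip [258.8 220.9] 0.92 [ 0.4685 -0.0701  0.07  ]
top start_top [299.5 216.9] 0.49 [ 0.4814 -0.1821  0.065 ]
top warmer [236.2 203.6] 0.77 [0.5243 0.0018 0.    ]
top teacup [388.8 245.4] 0.65 [ 0.4073 -0.4446  0.    ]
top teacup [368.8 187.3] 0.25 [ 0.5774 -0.3889  0.    ]
top honey_jar [368.9 188.7] 0.96 [ 0.5732 -0.3891  0.    ]
side campos [ 0.54980005 -1.00460073  0.65849085]
side dial_axis [280.4 206.2] 0.73 [ 0.4906 -0.1075  0.07  ]
side lug_tip [272.9 194.2] 0.76 [ 0.4684 -0.0541  0.07  ]
side warmer [297.9 202.7] 0.64 [0.5299 0.0195 0.    ]
side honey_jar [311.1 315.8] 0.88 [ 0.5691 -0.3876  0.    ]
side honey_jar [272.3 222.9] 0.71 [ 0.4681 -0.0794  0.    ]
```

```bash
python3 - <<'E'
import cv2
a=cv2.imread("pics/top0.png");cv2.imwrite("pics/topc.png",cv2.resize(a[150:290,170:310+60],None,fx=4,fy=4,interpolation=cv2.INTER_CUBIC))
a=cv2.imread("pics/side0.png");cv2.imwrite("pics/sidec.png",cv2.resize(a[150:300,180:380],None,fx=4,fy=4,interpolation=cv2.INTER_CUBIC))
E
```

```text
(no output)
```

View pics/top0.png

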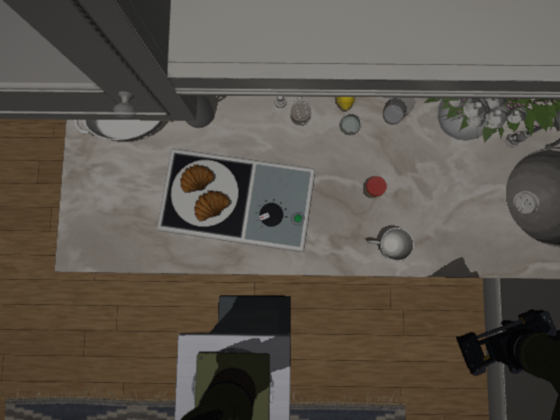

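View pics/topc.png

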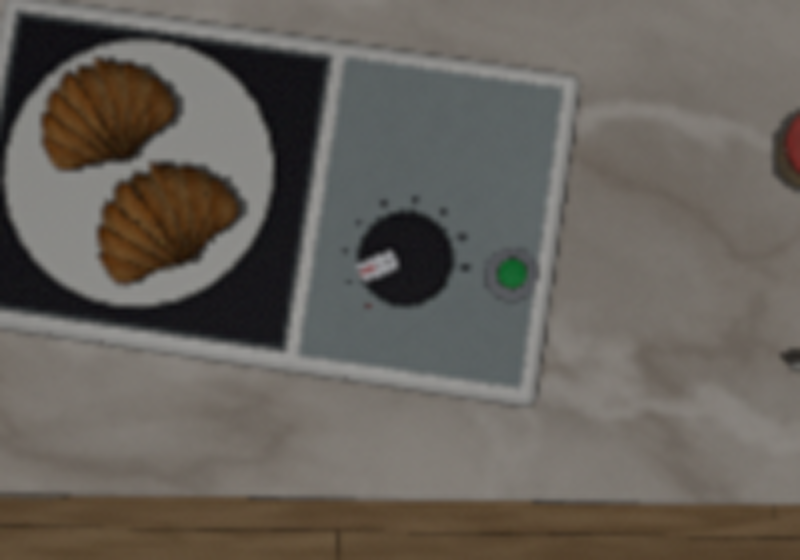

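View pics/sidec.png

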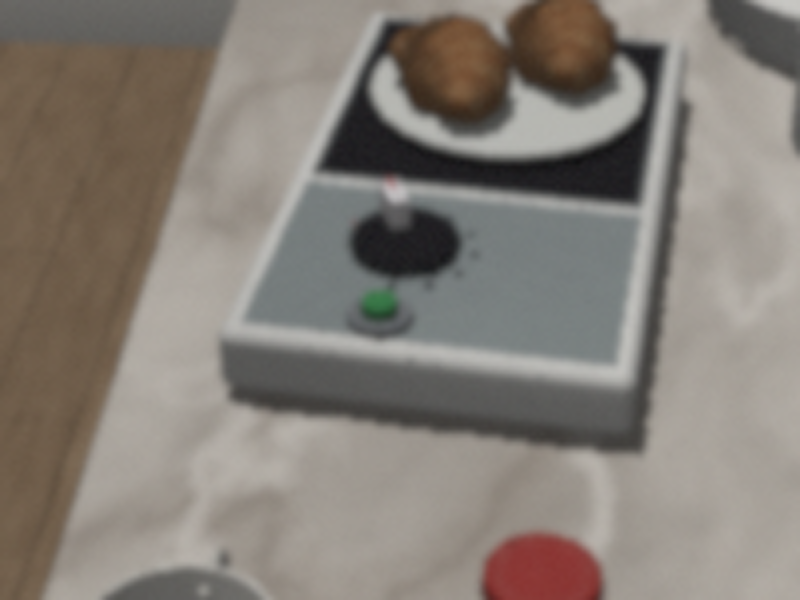

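View pics/side0.png

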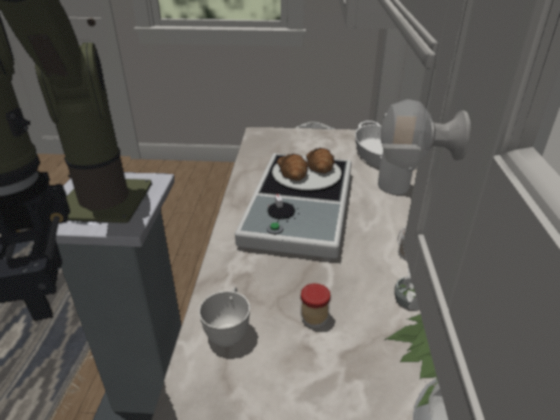

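```bash
cat >> h.py <<'E'
def W(P,p):  # tray pt -> world
    x,y,a=P; c,s=np.cos(a),np.sin(a); return np.array([x+c*p[0]-s*p[1],y+s*p[0]+c*p[1],p[2]])
def dot(i,rad,z): a=2.618-i*np.pi/6; return (-.03+rad*np.cos(a),-.105+rad*np.sin(a),z)
E
python3 - <<'E'
from h import *
from scipy.optimize import least_squares
td=[(368,306),(349,282),(346,251),(359,222),(384,203),(415,199),(444,211),(462,237),(465,267)]
tp=lambda p:np.array(p)/4-0.375+np.array([170,150])
sp=lambda p:np.array(p)/4-0.375+np.array([180,150])
obs=[("top",dot(i,.042,.05),tp(p)) for i,p in enumerate(td)]
obs+=[("top",(-.03,-.105,.06),tp((406,258))),("top",(-.03,-.18,.065),tp((512,273))),("top",(.12,-.21,.048),tp((577,79))),("top",(-.12,-.21,.048),tp((534,401)))]
obs2=[("side",(-.03,-.105,.06),sp((406,242))),("side",(-.03,-.18,.065),sp((380,299))),("side",(-.12,-.21,.047),sp((228,334))),("side",(.12,-.21,.047),sp((634,378)))]
for name,o in(("top",obs),("side",obs2),("both",obs+obs2)):
    f=lambda P:np.concatenate([proj(c,W(P,p))-q for c,p,q in o])
    s=least_squares(f,[.52,0,-.14],loss="soft_l1",x_scale=[.1,.1,.1]); print(name,np.round(s.x,4),np.round(f(s.x).reshape(-1,2),1).tolist())
    P=s.x
    print("dial",W(P,(-.03,-.105,.07)),"start",W(P,(-.03,-.18,.065)))
for k in range(3):
    print(k,"pred tip crop top",(proj("top",W(P,dot(k,.033,.08)))-[170,150]+.375)*4,"side",(proj("side",W(P,dot(k,.033,.08)))-[180,150]+.375)*4)
E
```

```text
top [ 0.5324 -0.0025 -0.1308] [[0.0, -0.0], [0.2, -0.2], [0.0, -0.2], [-0.1, 0.0], [-0.2, 0.2], [-0.2, 0.3], [-0.4, 0.3], [-0.3, -0.1], [-0.1, 0.1], [-0.3, -0.1], [0.0, -0.2], [1.2, -1.7], [0.5, 1.8]]
dial [ 0.48898992 -0.10266299  0.07      ] start [ 0.4792052  -0.17702198  0.065     ]
side [ 0.5334  0.0021 -0.1172] [[-0.2, -2.5], [0.4, -0.7], [-2.9, 0.3], [1.2, 1.1]]
dial [ 0.49131639 -0.09870184  0.07      ] start [ 0.48254891 -0.17318762  0.065     ]
both [ 0.532  -0.0018 -0.121 ] [[0.1, -0.2], [0.1, -0.3], [-0.1, -0.2], [-0.3, -0.1], [-0.4, 0.0], [-0.5, 0.0], [-0.6, -0.0], [-0.4, -0.4], [-0.2, -0.3], [-0.3, -0.3], [-0.0, -0.7], [0.7, -2.3], [0.8, 1.2], [-1.0, -1.6], [-0.7, 0.2], [-4.0, 1.2], [0.3, 2.2]]
dial [ 0.48956945 -0.10242133  0.07      ] start [ 0.48051539 -0.17687282  0.065     ]
0 pred tip crop top [374.02676111 291.98323896] side [360.74049607 188.54301335]
1 pred tip crop top [358.92622024 272.11260316] side [384.07417355 180.20031623]
2 pred tip crop top [355.87444065 247.39519525] side [411.8594276  179.08478485]
```

```bash
python3 - <<'E'
from h import *
yaw=-.128; ax=np.array([.489,-.1025])
R=np.array([[np.cos(yaw),-np.sin(yaw)],[np.sin(yaw),np.cos(yaw)]])
for ph,rho,back in((120,22,14),(120,22,0),(105,22,0),(90,22,0),(75,22,0),(60,21,0),(45,19,0),(30,18,0),(15,17,0),(0,17,0),(0,17,12)):
    a=np.radians(ph);u=np.array([np.cos(a),np.sin(a)]);n=np.array([np.sin(a),-np.cos(a)])
    h=17.5*abs(n[0])+9*abs(n[1]); c=rho*u-(6+h+back)*n
    print(ph,back,np.round(c,1),np.round((ax+R@c/1000)*1000,1))
b=cams.trace("top","croissant_b")
for d in b[:2]:
    ys,xs=np.where(d["mask"]); i=xs.argmax(); print(d["confidence"],atz("top",(xs[i],ys[i]),.09),xs.min(),xs.max())
E
```

```text
120 14 [-45.3  -0.8] [443.9 -97.5]
120 0 [-33.2   6.2] [456.8 -92.1]
105 0 [-30.1  14.7] [461.1 -84.1]
90 0 [-23.5  22. ] [468.5 -77.7]
75 0 [-18.7  27.8] [474.  -72.6]
60 0 [-11.7  31. ] [481.3 -70.2]
45 0 [-4.1 30.9] [488.9 -71.3]
30 0 [ 4.3 28.5] [496.9 -74.8]
15 0 [11.4 23. ] [503.3 -81.2]
0 0 [17. 15.] [507.8 -89.8]
0 12 [17. 27.] [509.3 -77.9]
0.85 [0.58863635 0.05635639 0.09      ] 180 213
0.56 [0.52290623 0.01072107 0.09      ] 194 229
```

>>> {"name": "drive_tool", "arguments": {"series": [[[0, 0, 20, 0.1366, 0], [0, 40, 10, 0.1366, 0], [0, 45, 0, 0.1366, 0], [10, 45, 0, 0.1366, 0], [20, 45, 0, 0.1366, 0], [30, 35, 0, 0.1366, 0], [30, 35, 0, 0.1366, 0], [30, 35, 0, 0.1366, 0], [20, 35, 0, 0, 0], [20, 35, 0, 0, 0]]], "force": 20}}

```text
clock: 1.75
tool_pos: [0.3752, -0.2357, 0.2689]
eef_rot: [0.751, 0.66, 0.0, 0.0]
contact_force: [0.9, -0.0, -1.0]
opening: 0.113
```

>>> {"name": "drive_tool", "arguments": {"series": [[[15, 35, 0, 0, 0], [15, 35, 0, 0, 0], [15, 35, 0, 0, 0], [15, 33, 0, 0, 0], [6, 0, -40, 0, 0], [0, 0, -40, 0, 0], [0, 0, -30, 0, 0], [0, 0, 0, 0, 0], [0, 0, 0, 0, 0]]]}}

```text
clock: 2.65
tool_pos: [0.4404, -0.099, 0.1591]
eef_rot: [0.751, 0.66, -0.0, -0.0]
contact_force: [-0.0, 0.4, 0.9]
opening: 0.009
```

```bash
cat > look.py <<'E'
import sys
from h import *
n=sys.argv[1]; s=sensors.get_state(); print(s["clock"],np.round(s["tool_pos"],4),np.round(s["contact_force"],2),round(s["opening"],3))
a=cams.snapshot("top");b=cams.snapshot("side")
f=lambda i,x,y:cv2.resize(i[y:y+100,x:x+100],None,fx=4,fy=4,interpolation=cv2.INTER_CUBIC)
cv2.imwrite(f"pics/{n}.png",np.hstack([f(a,220,165),f(b,230,160)]))
E
python3 look.py a1
```

```text
2.65 [ 0.4404 -0.099   0.1591] [-0.03  0.37  0.87] 0.009
```

View pics/a1.png

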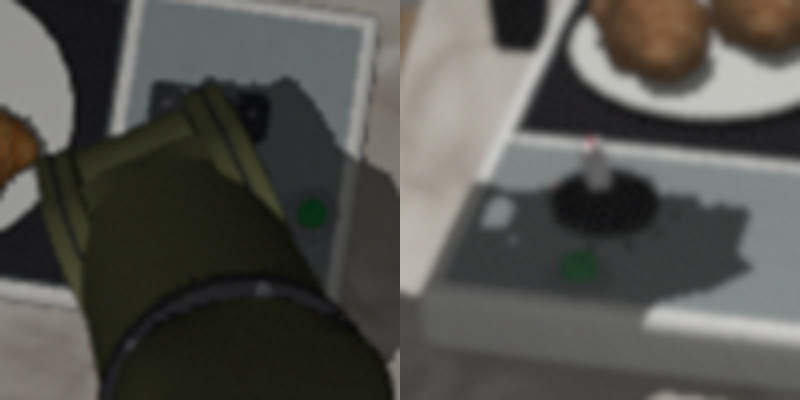

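```bash
python3 - <<'E'
from h import *
b=cams.snapshot("side"); print(proj("side",sensors.get_state()["tool_pos"]))
cv2.imwrite("pics/s1.png",cv2.resize(b[60:260,160:400],None,fx=3,fy=3))
E
```

```text
[259.26728148 170.75134694]
```

View pics/s1.png

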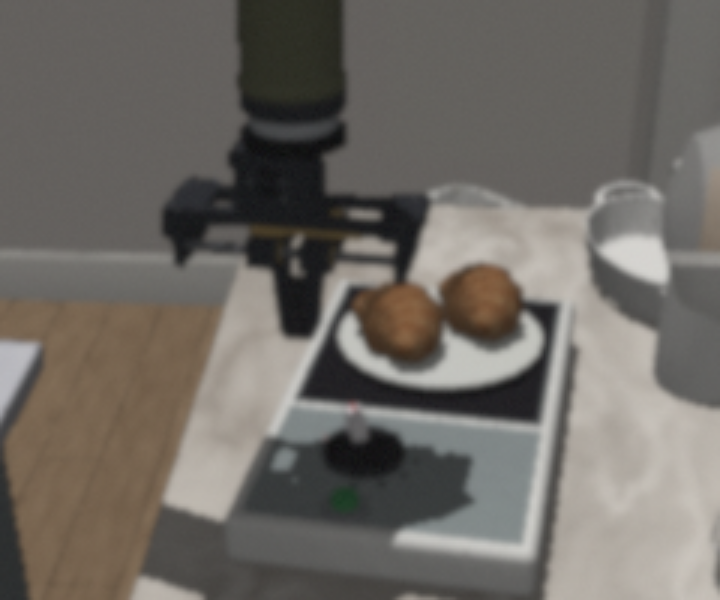

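>>> {"name": "drive_tool", "arguments": {"series": [[[2, 1, -30, 0, 0], [0, 0, -30, 0, 0], [0, 0, -20, 0, 0], [0, 0, -10, 0, 0], [0, 0, 0, 0, 0], [0, 0, 0, 0, 0]]]}}

```text
clock: 3.4
tool_pos: [0.4431, -0.0983, 0.0697]
eef_rot: [0.751, 0.66, 0.001, 0.001]
contact_force: [0.6, -0.4, -0.0]
opening: 0.001
```

```bash
python3 look.py a2
```

```text
3.4 [ 0.4431 -0.0983  0.0697] [ 0.58 -0.36 -0.  ] 0.001
```

View pics/a2.png

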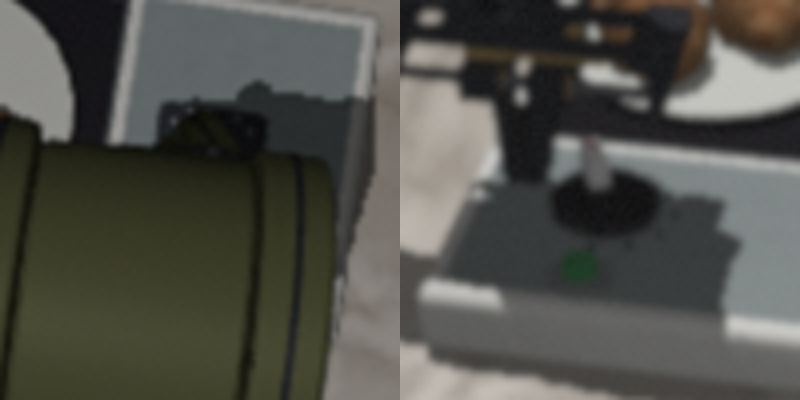

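>>> {"name": "drive_tool", "arguments": {"series": [[[5, 2, 0, 0, 0], [5, 2, 0, 0, 0], [4, 2, 0, 0, 0], [2, 4, 0, 0, 0], [2, 4, 0, 0, 0], [4, 3, 0, 0, 0], [4, 3, 0, 0, 0], [0, 0, 0, 0, 0], [0, 0, 0, 0, 0]]]}}

```text
clock: 4.4
tool_pos: [0.4687, -0.0777, 0.0688]
eef_rot: [0.751, 0.661, 0.001, 0.0]
contact_force: [0.2, 0.2, 0.5]
opening: 0.003
```

```bash
python3 look.py a3
```

```text
4.4 [ 0.4687 -0.0777  0.0688] [0.23 0.16 0.52] 0.003
```

View pics/a3.png

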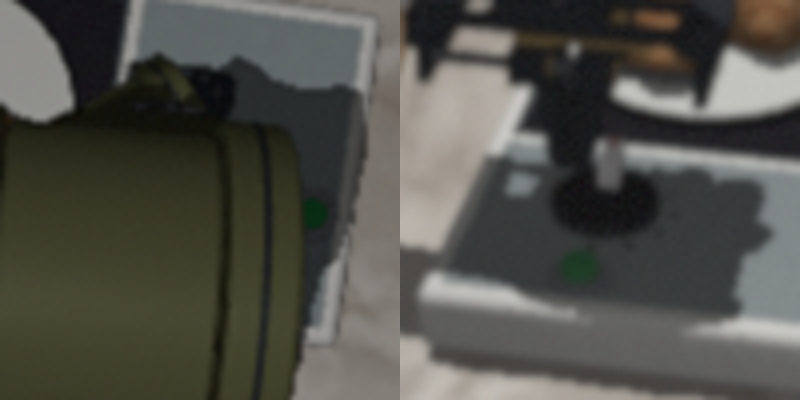

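>>> {"name": "drive_tool", "arguments": {"series": [[[3, 3, 0, 0, 0], [2, 2, 0, 0, 0], [4, 1, 0, 0, 0], [4, 1, 0, 0, 0], [0, 0, 0, 0, 0], [0, 0, 0, 0, 0]]]}}

```text
clock: 5.1
tool_pos: [0.4824, -0.0708, 0.0688]
eef_rot: [0.751, 0.66, 0.001, 0.0]
contact_force: [-0.1, -0.2, -0.2]
opening: 0.005
```

```bash
cat >> look.py <<'E'
P=(.5325,-.0025,-.128)
for k in range(1,8): print(k,np.round((proj("side",W(P,dot(k,.033,.08)))-[230,160]+.375)*4+[400,0]),end=' ')
E
python3 look.py a4
```

```text
5.1 [ 0.4824 -0.0708  0.0688] [-0.13 -0.16 -0.22] 0.005
1 [584. 140.] 2 [612. 139.] 3 [637. 146.] 4 [653. 158.] 5 [656. 174.] 6 [644. 188.] 7 [620. 197.]
```

View pics/a4.png

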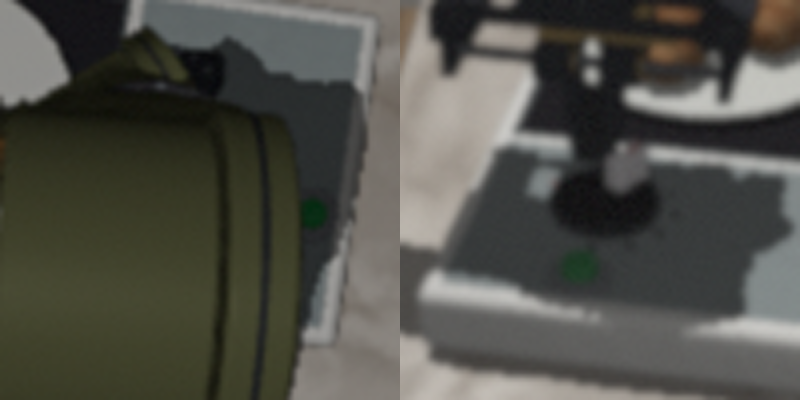

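>>> {"name": "drive_tool", "arguments": {"series": [[[3, 0, 0, 0, 0], [3, -1, 0, 0, 0], [4, -1, 0, 0, 0], [4, -2, 0, 0, 0], [0, 0, 0, 0, 0], [0, 0, 0, 0, 0]]]}}

```text
clock: 5.8
tool_pos: [0.4961, -0.0752, 0.0688]
eef_rot: [0.751, 0.66, 0.001, 0.0]
contact_force: [0.5, 0.2, 0.2]
opening: 0.003
```

```bash
python3 look.py a5
```

```text
5.8 [ 0.4961 -0.0752  0.0688] [0.47 0.21 0.25] 0.003
1 [584. 140.] 2 [612. 139.] 3 [637. 146.] 4 [653. 158.] 5 [656. 174.] 6 [644. 188.] 7 [620. 197.]
```

View pics/a5.png

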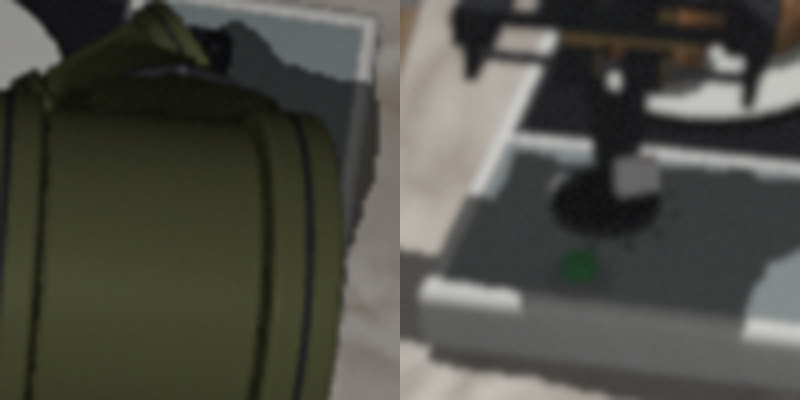

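>>> {"name": "drive_tool", "arguments": {"series": [[[4, -3, 0, 0, 0], [3, -3, 0, 0, 0], [2, -2, 0, 0, 0], [2, -2, 0, 0, 0], [0, -2, 0, 0, 0], [0, 0, 0, 0, 0], [0, 0, 0, 0, 0]]]}}

```text
clock: 6.6
tool_pos: [0.5062, -0.0873, 0.0688]
eef_rot: [0.751, 0.66, -0.0, 0.0]
contact_force: [0.4, 0.5, 0.7]
opening: 0.005
```

```bash
python3 look.py a6
```

```text
6.6 [ 0.5062 -0.0873  0.0688] [0.4  0.51 0.69] 0.005
1 [584. 140.] 2 [612. 139.] 3 [637. 146.] 4 [653. 158.] 5 [656. 174.] 6 [644. 188.] 7 [620. 197.]
```

View pics/a6.png

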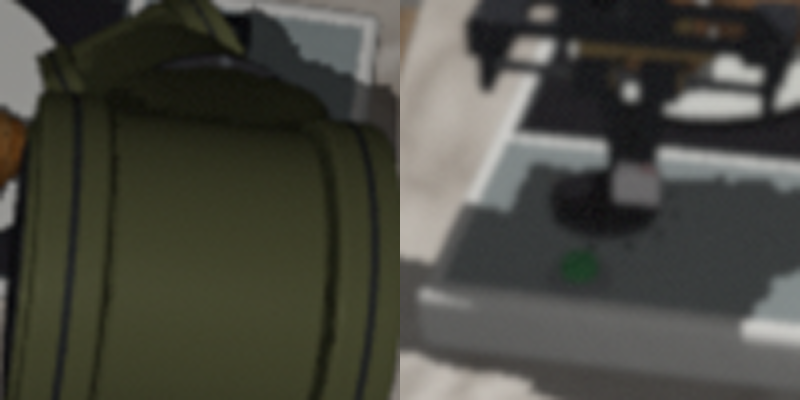

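>>> {"name": "drive_tool", "arguments": {"series": [[[1, 6, 0, 0, 0], [0, 4, 5, 0, 0], [0, 0, 30, 0, 0], [0, 0, 40, 0, 0], [-30, 0, 50, 0, 0], [-50, 0, 50, 0, 0], [-50, 0, 0, 0, 0], [-40, 0, 0, 0, 0], [0, 0, 0, 0, 0]]]}}

```text
clock: 7.6
tool_pos: [0.3486, -0.0777, 0.2222]
eef_rot: [0.751, 0.661, -0.004, -0.002]
contact_force: [0.9, -0.0, -0.4]
opening: 0.008
```

```bash
python3 look.py a7; python3 - <<'E'
from h import *
for c in("top","side"):
  for d in cams.mark_of(c,"lug_tip")[:2]: print(c,d["confidence"],atz(c,d["at"],.07))
print(W((.5325,-.0025,-.128),dot(5,.03,.07)))
E
```

```text
7.6 [ 0.3486 -0.0777  0.2222] [ 0.87 -0.02 -0.41] 0.008
1 [584. 140.] 2 [612. 139.] 3 [637. 146.] 4 [653. 158.] 5 [656. 174.] 6 [644. 188.] 7 [620. 197.] top 0.7 [ 0.51495141 -0.10654705  0.07      ]
top 0.63 [ 0.51308054 -0.01781801  0.07      ]
side 0.93 [ 0.51844208 -0.09603067  0.07      ]
side 0.4 [ 0.47697177 -0.16821527  0.07      ]
[ 0.51909669 -0.10664083  0.07      ]
```

View pics/a7.png

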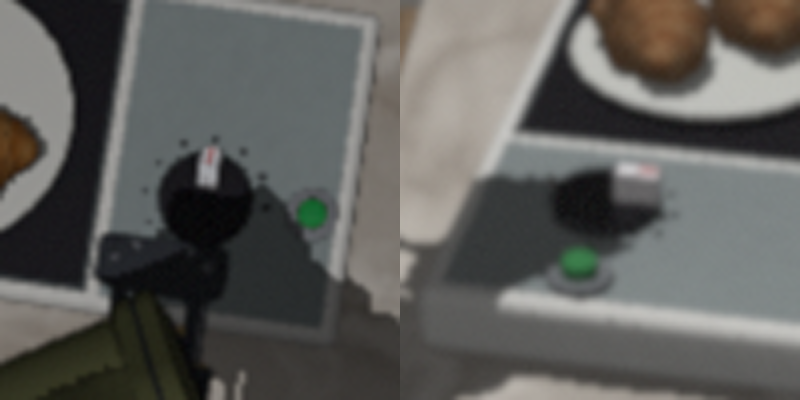

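>>> {"name": "drive_tool", "arguments": {"series": [[[20, -33, 0, 0, 0], [28, -33, 0, 0, 0], [30, -33, 0, 0, 0], [30, 0, 0, 0, 0], [24, 0, 0, 0, 0], [0, 0, -40, 0, 0], [0, 0, -40, 0, 0], [0, 0, -40, 0, 0], [0, 0, -20, 0, 0], [0, 0, 0, 0, 0]]]}}

```text
clock: 8.8
tool_pos: [0.4877, -0.1754, 0.079]
eef_rot: [0.751, 0.661, -0.001, -0.002]
contact_force: [-0.6, 0.6, 0.2]
opening: 0.004
```

```bash
python3 look.py a8
```

```text
8.8 [ 0.4877 -0.1754  0.079 ] [-0.58  0.6   0.2 ] 0.004
1 [584. 140.] 2 [612. 139.] 3 [637. 146.] 4 [653. 158.] 5 [656. 174.] 6 [644. 188.] 7 [620. 197.]
```

View pics/a8.png

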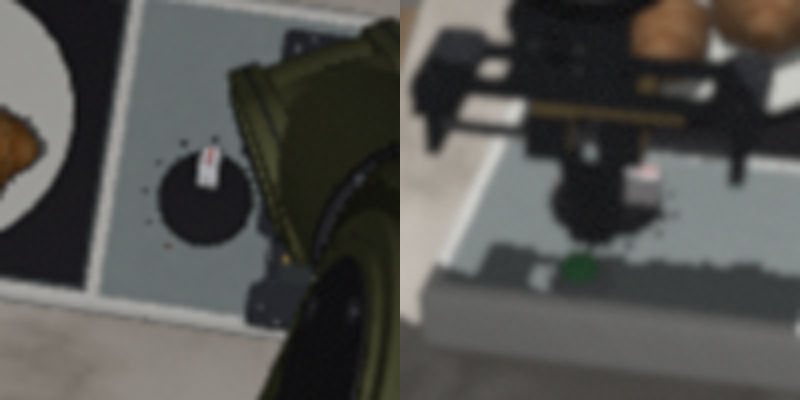

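>>> {"name": "drive_tool", "arguments": {"series": [[[-7, -2, 0, 0, 0], [0, 0, -6, 0, 0], [0, 0, -4, 0, 0], [0, 0, -3, 0, 0], [0, 0, -2, 0, 0], [0, 0, 0, 0, 0]]]}}

```text
clock: 9.5
tool_pos: [0.4811, -0.1781, 0.0668]
eef_rot: [0.751, 0.66, -0.0, -0.0]
contact_force: [-0.3, -0.4, -1.0]
opening: 0.003
```

>>> {"name": "drive_tool", "arguments": {"series": [[[0, 0, -2, 0, 0], [0, 0, 0, 0, 0], [0, 0, 0, 0, 0]]]}}

```text
clock: 9.8
tool_pos: [0.4814, -0.1781, 0.0651]
eef_rot: [0.751, 0.66, 0.0, 0.0]
contact_force: [0.1, 0.1, 1.7]
opening: 0.003
```

>>> {"name": "drive_tool", "arguments": {"series": [[[0, 0, -2, 0, 0], [0, 0, 0, 0, 0], [0, 0, 0, 0, 0]]]}}

```text
clock: 10.1
tool_pos: [0.4814, -0.1781, 0.0631]
eef_rot: [0.751, 0.66, 0.0, 0.0]
contact_force: [0.7, -0.1, 1.9]
opening: 0.006
```

```bash
python3 look.py a9
```

```text
10.1 [ 0.4814 -0.1781  0.0631] [ 0.74 -0.13  1.88] 0.006
1 [584. 140.] 2 [612. 139.] 3 [637. 146.] 4 [653. 158.] 5 [656. 174.] 6 [644. 188.] 7 [620. 197.]
```

View pics/a9.png

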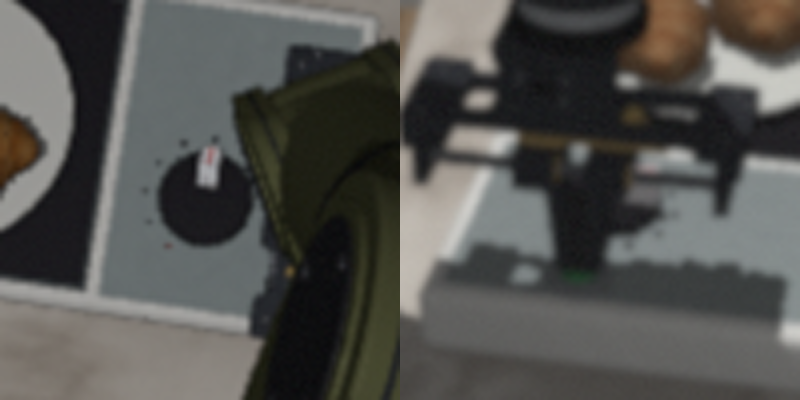

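>>> {"name": "drive_tool", "arguments": {"series": [[[0, 0, -2, 0, 0], [0, 0, 0, 0, 0], [0, 0, 0, 0, 0]]]}}

```text
clock: 10.5
tool_pos: [0.4814, -0.1781, 0.061]
eef_rot: [0.751, 0.66, 0.0, 0.0]
contact_force: [0.9, -0.0, 3.1]
opening: 0.004
```

>>> {"name": "drive_tool", "arguments": {"series": [[[0, 0, -1.5, 0, 0], [0, 0, 0, 0, 0], [0, 0, 0, 0, 0]]]}}

```text
clock: 10.8
tool_pos: [0.4814, -0.1782, 0.0603]
eef_rot: [0.751, 0.66, 0.0, 0.001]
contact_force: [-0.6, 0.9, 11.7]
opening: 0.003
```

>>> {"name": "drive_tool", "arguments": {"series": [[[0, 0, 0, 0, 0], [0, 0, 4, 0, 0], [0, 0, 10, 0, 0], [0, 0, 30, 0, 0], [0, 0, 45, 0, 0], [0, 0, 45, 0, 0], [-40, 0, 20, 0, 0], [-50, 0, 0, 0, 0], [-50, 0, 0, 0, 0], [-30, 0, 0, 0, 0]]]}}

```text
clock: 11.8
tool_pos: [0.3057, -0.178, 0.2136]
eef_rot: [0.751, 0.66, -0.002, -0.002]
contact_force: [0.1, -0.6, 0.8]
opening: 0.005
```

>>> {"name": "drive_tool", "arguments": {"series": [[[0, 0, 0, 0, 0], [0, 0, 0, 0, 0], [0, 0, 0, 0, 0]]]}}

```text
clock: 12.1
tool_pos: [0.3128, -0.1783, 0.2137]
eef_rot: [0.751, 0.66, 0.001, 0.001]
contact_force: [1.3, -0.6, -0.7]
opening: 0.005
```

```bash
python3 look.py b1; python3 - <<'E'
from h import *
a=cams.snapshot("top");b=cams.snapshot("side")
for n,z in(("teacup",0),("honey_jar",0)):
  for d in cams.mark_of("top",n)[:1]: print(n,d["confidence"],atz("top",d["at"],z))
cv2.imwrite("pics/b2.png",np.hstack([a[130:290,150:430],b[120:360,180:400][:160]]))
E
```

```text
12.1 [ 0.3128 -0.1783  0.2137] [ 1.34 -0.62 -0.66] 0.005
1 [584. 140.] 2 [612. 139.] 3 [637. 146.] 4 [653. 158.] 5 [656. 174.] 6 [644. 188.] 7 [620. 197.] teacup 0.81 [ 0.41248741 -0.44612905  0.        ]
honey_jar 0.74 [ 0.57023431 -0.39028655  0.        ]
```

View pics/b1.png

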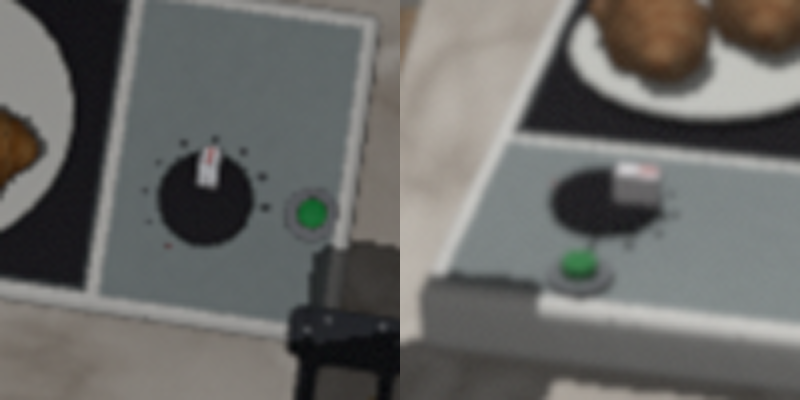

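View pics/b2.png

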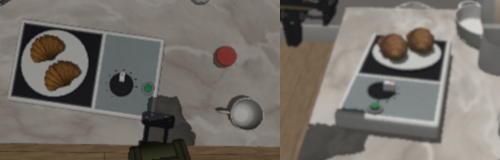

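The lug points at the sixth dot (stop 5), at (212,150) in the crop. The button is up, and the croissants, cup and jar have not moved.

```bash
python3 -c "
from plant import r
print(r.finish_job())"
```

```text
the job is handed in; nothing more can be done
None
```

The dial was turned four clicks clockwise, from stop 1 to stop 5. I pushed its lug one click at a time with the closed fingertips. I then pressed the start button down and released it, moved the arm clear, and handed the job in at about 12 s of the 45 s allowed.

**Dial:** The side camera matched the predicted lug position at each click. In the last pictures from both cameras the lug points at the sixth dot, which is stop 5. The network's lug-tip estimates were 4–11 mm off the predicted tip, but no other stop fits as well.

**Button:** The fingertip stopped at z ≈ 60.3 mm, about 5 mm below the button's top, with the force rising to 11.7 N against the 4 N it needs. Its travel can't be read directly, so "fully down" rests on that height and force. The button is back up in the last pictures.

**Other things:** The croissants look unmoved in the pictures. The teacup and honey jar were found within about 5 mm of where they started, which is the network's own scatter. The arm was clear of everything at hand-in, and no check failed.

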